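# Turn the chassis over under the instrument shelf

### The arm

A 7-joint arm with a two-finger parallel gripper is mounted at the origin on the work surface. World frame = base frame: x ahead of the robot, y to its left, z up, the work surface at z = 0. Lengths are in m, angles in rad, forces in N, time in s.
With the tool pointing down it reaches from about 0.425 to 0.95 m from the base axis. Payload 16.7 kg.
Tool frame: the origin (TCP) lies midway between the tips of the shut fingers; the grasp point (between the pads) lies 19 mm behind it (robot.hold_point_z is the distance from the TCP to the grasp point, in m); z points along the fingers, y is the line along which they close (so a half turn about z gives the same grasp; the last joint's range is limited). The gripper opens to 94 mm and grips with 3 to 60 N. Pads are 16 mm wide; open, the fingers measure 119 mm over their backs; the gripper's body (75 mm by 177 mm) begins 78 mm behind the grasp point.
Start: joints at [-1.341, 0.426, 0.074, 1.606, -0.034, 1.111, -0.067], TCP at [0.25, 0.627, 0.176] pointing down, gripper open.
Joint ranges: [-2.85, 2.85], [-0.5, 2.14], [-1.23, 1.37], [0.21, 2.46], [-1.02, 4.16], [0.16, 2.05], [-2.73, 2.73]. Speed limits (rad/s): [1.89, 1.89, 2.39, 2.39, 3.01, 3.01, 3.01].

### API

Orientations are given as a 3x3 rotation matrix whose columns are the frame's x, y, z axes.
In Python, from cell import robot gives the robot as it stands.
- The arm moves only by the tool jog_arm, never from a script. Its argument "rows" is a list of rows, each a list of 3 entries, a list of its own where there are three numbers: the opening in per cent of the stroke, from 0 (shut) to 100 (fully open), then the shift along the tool's x, y, z in units of 3 cm (1.0 is 3 cm), then the turn about the tool's z in units of 4 degrees (1.0 is 4 degrees). In form: [[claw, [tx, ty, tz], twist], ...]. A call has 1 to 8 rows; each row shifts and turns the commanded pose from where the row before left it, along the tool's axes as they then stand; what a row does not reach is not made up. A row lasts 1/10 s, in which the tool goes at most 50 mm and 8.59 degrees, less where a joint would pass 70% of its speed; a pose out of reach is approached as far as the arm can. A call with a number of a shift or a turn outside -1 to 1 is refused whole. A call with a gripper value outside its range is refused whole. The fingers move at their own pace and stop on an object; the grip force is fixed at half the most. Time passes only in rows, so rows that do not move let the fingers close. It gives the time, the measured TCP pose, the force, the opening and the grip force at its end, in the units of the state.
- robot.sense(): the state, without advancing time (a new reading comes with each control period).
- robot.grab_frame(name): name is "scene" or "top"; returns a dict with "color" (400x640x3 uint8, blue, green, red), "depth" (400x640 float32, m along the optical axis (not along the pixel's ray), 0 where there is no reading), "intrinsics" (3x3 intrinsics, pixels), "dist_coeffs" ([k1, k2, p1, p2, k3] as OpenCV has them; the pictures are not rectified), "eye" and "rotation" of the camera in the world. Camera axes: x right, y down, z forward; pixel columns grow to the right and rows downward; lengths in m; the calibration is good to about 2 mm. A picture is of the moment at which its call begins.
- robot.hand_in(): hands the job in; it is judged then, once.
The state is a dict: "t": time; "qpos": joint angles; "qvel": joint speeds; "joint_torque": joint torques, N m; "tool_pos": TCP position; "orientation": TCP orientation; "ft_force": force on the tool from outside, world axes, zero at the start; "torque": the same for the moment, N m; "opening": finger opening in m; "grasp_force": force on a finger pad.
Only numpy, scipy, OpenCV 4.12 (cv2) and the standard library are available. Lean on these libraries where they do the work, as an engineer would, in place of code of your own. Each camera call takes 0.05 s, during which the arm holds its last target. There are 200 camera calls.

### The job

A shallow aluminium chassis stands open side up beneath the low slatted instrument shelf. Take the bar from its rest and, touching the chassis with the bar alone and keeping it under the shelf, tip it right over toward the middle of the shelf so that it lies flat, open side down and rubber runners up. Then lay the bar back in its rest as it was, and leave the transformer that shares the shelf standing where it is.

Things in the scene. Friction and masses are not known exactly. Their poses are not given: they have to be found in the camera images.
- chassis: Loose open aluminium box, about 0.28 kg: 110 long (x), 70 wide (y), 50 high, walls 4, on 2 rubber runners 100 long, 6 high (y 19 to 33 each side). Along each long side a level flange sticks out 12 (94 overall), underside 46 above the bench. Origin: centre of the underside; own z out of the open side. Tipped sideways it first rests on its side (at 74 degrees); it ends some 130 further
- shelf: Fixed slatted shelf, 220 deep (own x) by 440 wide (own y), underside 120 above the bench, a small instrument on its rear half (top 200 above the bench). Open at the front (-x, facing the robot), back and both ends; only two uprights at the rear corners (x 98, y +-210), and a steel arm under each end, underside 110. Origin: bench height under its centre. The chassis is near one end
- bar: Loose tipping bar, 280 long, 0.14 kg: black square handle 18 by 18, from 65 behind to 45 ahead of the origin, then a round steel rod 10 in diameter along own +x to 215 ahead of the origin. Origin: on the bar's axis, in the handle where it is best gripped; centre of mass about 50 ahead of it. It lies level in its rest, axis 45 above the bench
- rest: Fixed plywood rest for the bar, left or right of the shelf: base plate 260 by 70, 8 high, with two notched blocks with sloping cheeks, one 55 behind the origin for the end of the handle and one 150 ahead for the rod. Origin: bench height, below the bar's origin when the bar is in place; own x is the way the rod points
- rest_seat (a point): The point in the rest where the bar's origin lies when the bar is in place, 45 above the bench.
- transformer: Loose bystander under the other end of the shelf: open-frame transformer, dark iron core and copper winding, 50 by 56, 48 high, 0.7 kg. Origin: centre of its underside.
Mind the look-alikes: they are no part of the job. Leave any yellow look-alike of the chassis alone.

How it is judged:
On the way, in this order (a step that is already met when the one before it is completed fails the run):
1. the bar is lifted out of its rest (distance of bar from where it was at the start of the episode above 0.05 m), for 0.1 s.
2. the chassis lies turned over beneath the shelf (angle between chassis's own z axis and vertical above 3 rad and x of chassis in the frame of shelf between -0.085 and 0.085 m and y of chassis in the frame of shelf between -0.19 and 0.19 m), for 0.3 s.
At the end, for the whole second after the job is handed in: The chassis lies flat on the bench, open side down (within 8 degrees), at rest, its centre within 85 mm of the shelf's middle in depth and 190 mm in width; the bar lies at rest in the notches of its rest, within 20 mm of where it lay; the transformer has not moved over 40 mm (all of step 2 and z of chassis in the frame of shelf between 0.044 and 0.056 m and linear speed of each of chassis, bar below 0.02 m/s and horizontal distance between bar and rest_seat below 0.02 m and angle between the x axis of bar and the x axis of rest, either way round below 0.06 rad and z of bar in the frame of rest between 0.04 and 0.051 m); the robot touches nothing.
It fails at once if the gripper or arm pushes the chassis itself (contact force between chassis and the fingers above 2 N or contact force between chassis and the arm above 2 N).
It fails at once if the chassis is taken out from under the shelf (x of chassis in the frame of shelf below -0.11 m or x of chassis in the frame of shelf above 0.11 m).
It fails at once if the transformer is moved more than 40 mm (distance of transformer from where it was at the start of the episode above 0.04 m).
It also fails if it takes over 69 s, if anything falls off the work surface, if the arm or the gripper's body presses on something with over 40 N, if the wrist force passes 120 N, or if a joint passes its speed limit or range.

## Working session

There is one attempt and no reset: what is moved stays moved. The work goes in short steps, Python scripts to look and compute and a tool call to move; the robot and the scene stay as the last step left them, time stands still between calls to the robot, and variables do not carry over. Pictures are saved under pics/ and viewed, at most 10 in all, crops included, and the job is handed in when it is done.

Besides the shell and the picture viewer there is one more tool, called in YAML: its name, and indented under it one key for each argument. jog_arm: Moves the arm, as the interface text tells. Shifts and turns lie within -1 to 1; 1 stands for 3 cm of shift or 4 degrees of turn. Its arguments: {"type":"object","properties":{"rows":{"type":"array"}},"required":["rows"]}

```bash
mkdir -p pics; ls; cat > h.py <<'E'
import numpy as np,cv2,pickle
from cell import robot
def grab(n,tag):
    f=robot.grab_frame(n); pickle.dump(f,open(f'{tag}.pkl','wb')); cv2.imwrite(f'pics/{tag}.png',f['color']); return f
def load(tag): return pickle.load(open(f'{tag}.pkl','rb'))
def pts(f,uv,z=None):
    """world points of pixels by depth (z None) or on plane z"""
    uv=np.asarray(uv,float).reshape(-1,2)
    n=cv2.undistortPoints(uv.reshape(-1,1,2),np.array(f['intrinsics']),np.array(f['dist_coeffs'])).reshape(-1,2)
    d=np.c_[n,np.ones(len(n))]@np.array(f['rotation']).T; e=np.array(f['eye'])
    if z is None:
        s=f['depth'][uv[:,1].astype(int),uv[:,0].astype(int)]
    else: s=(z-e[2])/d[:,2]
    return e+d*s[:,None]
E
python3 - <<'E'
from h import *
for n in("scene","top"):
    f=grab(n,n+"0"); print(n,f['eye'],np.round(f['rotation'],3).tolist(),np.array(f['intrinsics']).tolist())
s=robot.sense(); print(s['tool_pos'],np.round(s['orientation'],3).tolist(),s['opening'],s['t'])
E
```

```text
pics
scene [0.81591641 0.45136016 1.0568307 ] [[-0.821, 0.488, -0.297], [0.571, 0.714, -0.404], [0.014, -0.501, -0.865]] [[370.22249449285476, 0.0, 326.4183542573781], [0.0, 370.22249449285476, 189.91078895728123], [0.0, 0.0, 1.0]]
top [ 0.36078416 -0.01878473  1.37632163] [[-0.028, -0.997, 0.077], [-1.0, 0.028, -0.001], [-0.001, -0.077, -0.997]] [[513.321440356602, 0.0, 317.4765972169816], [0.0, 513.321440356602, 199.2336577791686], [0.0, 0.0, 1.0]]
[0.24947867 0.62674284 0.17566636] [[-0.929, 0.37, -0.0], [0.37, 0.929, -0.001], [-0.0, -0.001, -1.0]] 0.09372826460562383 0.1
```

View pics/scene0.png

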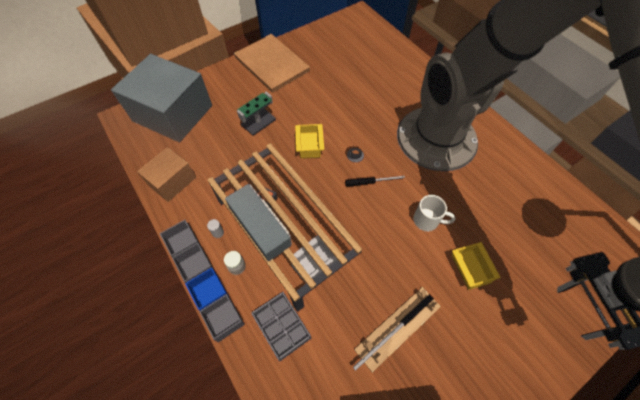

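View pics/top0.png

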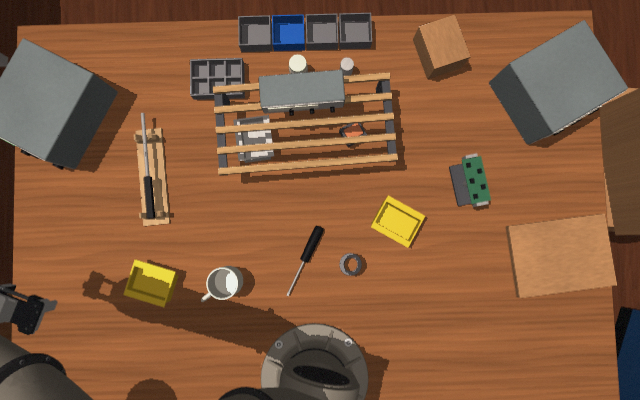

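```bash
python3 - <<'E'
from h import *
f=load('top0'); c=cv2.resize(f['color'][50:240,120:410],None,fx=2.75,fy=2.75,interpolation=cv2.INTER_CUBIC); cv2.imwrite('pics/c1.png',c)
f=load('scene0'); c=cv2.resize(f['color'][140:380,200:460],None,fx=2.5,fy=2.5,interpolation=cv2.INTER_CUBIC); cv2.imwrite('pics/c2.png',c)
E
```

```text
(no output)
```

View pics/c1.png

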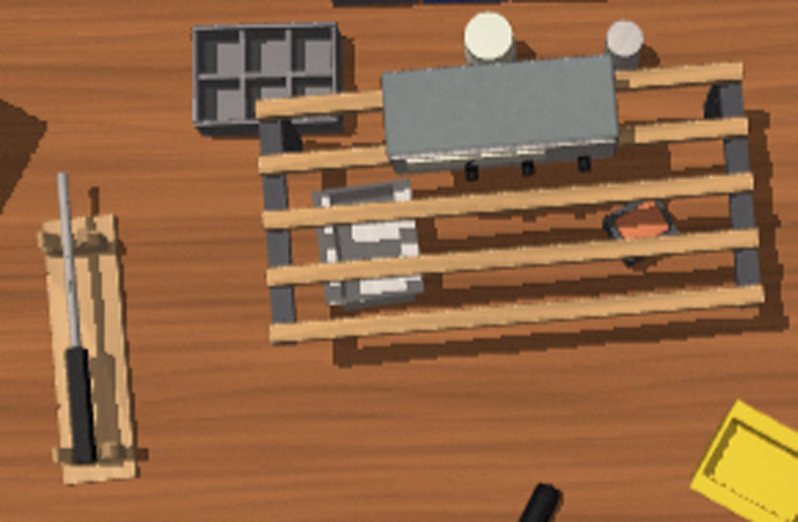

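View pics/c2.png

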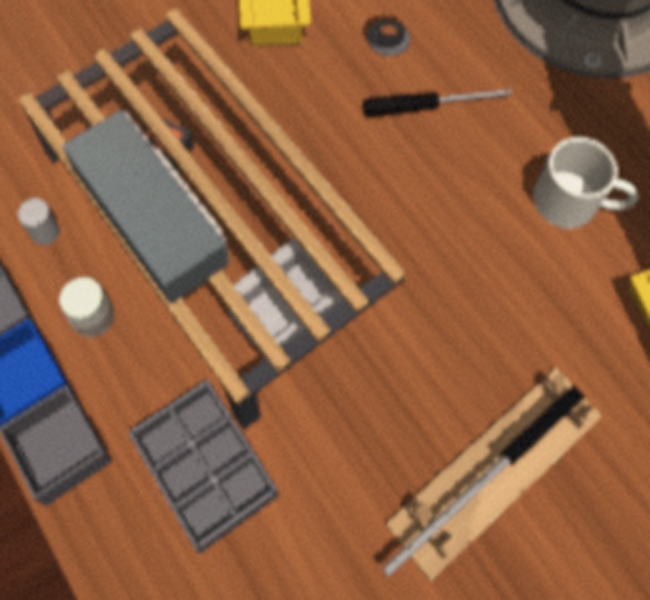

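```bash
python3 - <<'E'
from h import *
f=load('top0'); np.set_printoptions(precision=4,suppress=True)
o=lambda p:np.array(p)/2.75+[120,50]-0.3
bar=pts(f,o([(84,462),(76.5,348),(63,174)]),.05); print('bar',bar)
d=bar[2]-bar[0]; d/=np.linalg.norm(d); print('yaw bar',np.degrees(np.arctan2(d[1],d[0])),'orig',bar[0]+.065*d, bar[2]-.215*d)
print('depth bar',pts(f,o([(80,420),(72,300),(66,200)])))
ch=pts(f,o([(315,193),(410,182),(425,293),(330,306)]),.05); print('ch',ch,ch.mean(0))
print('dep ch',pts(f,o([(322,250),(414,270),(375,258)])))
sh=pts(f,o([(257,108),(742,70),(763,293),(272,335)])); print('sh',sh)
sh=pts(f,o([(255,101),(741,63),(764,302),(272,343)]),.13); c=sh.mean(0); print('sh',sh,c)
sd=sh[1]-sh[0]+sh[2]-sh[3]; print('shelf x-dir yaw',np.degrees(np.arctan2(sd[0],-sd[1])), np.linalg.norm(sh[1]-sh[0]),np.linalg.norm(sh[2]-sh[1]))
l=ch[0]-ch[3]+ch[1]-ch[2]; print('ch yaw',np.degrees(np.arctan2(l[1],l[0])),np.linalg.norm(l)/2,np.linalg.norm(ch[1]-ch[0]))
E
```

```text
bar [[0.4274 0.4132 0.05  ]
 [0.5356 0.42   0.05  ]
 [0.7035 0.4327 0.05  ]]
yaw bar 4.026333375941 orig [0.4922 0.4178 0.05  ] [0.489  0.4176 0.05  ]
depth bar [[0.4667 0.4152 0.055 ]
 [0.5822 0.4254 0.0464]
 [0.6784 0.4301 0.0492]]
ch [[0.6781 0.1918 0.05  ]
 [0.6862 0.101  0.05  ]
 [0.5788 0.0889 0.05  ]
 [0.5689 0.1793 0.05  ]] [0.628  0.1403 0.05  ]
dep ch [[0.6233 0.1864 0.0477]
 [0.5864 0.0917 0.1313]
 [0.6225 0.1411 0.004 ]]
sh [[ 0.7372  0.2296  0.1334]
 [ 0.7608 -0.208   0.1303]
 [ 0.556  -0.2175  0.1378]
 [ 0.5311  0.2185  0.1346]]
sh [[ 0.7447  0.232   0.13  ]
 [ 0.7674 -0.2073  0.13  ]
 [ 0.5491 -0.2193  0.13  ]
 [ 0.5246  0.2194  0.13  ]] [0.6464 0.0062 0.13  ]
shelf x-dir yaw 3.069142131647764 0.439922988451056 0.21862415598673737
ch yaw 6.483695218504742 0.10898749710164157 0.0912243189421361
```

jog_arm:
  rows:
    - [100, [0, 0, 0], -0.8]
    - [100, [0, 0, 0], -0.8]
    - [100, [0, 0, 0], -0.8]
    - [100, [0, 0, 0], -0.8]
    - [100, [0, 0, 0], -0.8]
    - [100, [0, 0, 0], -0.8]
    - [100, [0, 0, 0], -0.8]
    - [100, [0, 0, 0], -0.83]

```text
t: 0.9
tool_pos: [0.2496, 0.6268, 0.1759]
orientation: [[-0.997, -0.072, -0.0], [-0.072, 0.997, -0.001], [0.0, -0.001, -1.0]]
ft_force: [0.8, -0.3, 0.5]
opening: 0.0943
grasp_force: 0.0
```

jog_arm:
  rows:
    - [100, [-0.94, -0.94, 0], 0]
    - [100, [-0.94, -0.94, 0], 0]
    - [100, [-0.94, -0.94, 0], 0]
    - [100, [-0.94, -0.94, 0], 0]
    - [100, [-0.94, -0.94, 0], 0]
    - [100, [-0.94, -0.94, 0], 0]
    - [100, [-0.94, -0.94, 0], 0]
    - [100, [-0.94, -0.94, 0], 0]

```text
t: 1.7
tool_pos: [0.4914, 0.4165, 0.1761]
orientation: [[-0.998, -0.07, -0.0], [-0.07, 0.998, -0.0], [0.0, -0.0, -1.0]]
ft_force: [0.3, 1.5, 0.2]
opening: 0.0942
grasp_force: 0.0
```

jog_arm:
  rows:
    - [100, [0, 0, 0.8], 0]
    - [100, [0, 0, 0.8], 0]
    - [100, [0, 0, 0.4], 0]
    - [100, [0, 0, 0], 0]
    - [100, [0, 0, 0], 0]

```text
t: 2.2
tool_pos: [0.4905, 0.4183, 0.1168]
orientation: [[-0.998, -0.07, 0.0], [-0.07, 0.998, 0.0], [-0.0, 0.0, -1.0]]
ft_force: [-0.9, -0.6, -0.3]
opening: 0.0938
grasp_force: 0.0
```

jog_arm:
  rows:
    - [100, [0, 0, 0.8], 0]
    - [100, [0, 0, 0.8], 0]
    - [100, [0, 0, 0.8], 0]
    - [100, [0, 0, 0.6], 0]
    - [100, [0, 0, 0], 0]
    - [60, [0, 0, 0], 0]
    - [40, [0, 0, 0], 0]
    - [30, [0, 0, 0], 0]

```text
t: 3.0
tool_pos: [0.4911, 0.4185, 0.0277]
orientation: [[-0.998, -0.07, 0.001], [-0.07, 0.998, 0.001], [-0.001, 0.001, -1.0]]
ft_force: [0.6, 0.0, -0.1]
opening: 0.0734
grasp_force: 0.0
```

jog_arm:
  rows:
    - [10, [0, 0, 0], 0]
    - [10, [0, 0, 0], 0]
    - [0, [0, 0, 0], 0]
    - [0, [0, 0, 0], 0]
    - [0, [0, 0, 0], 0]

```text
t: 3.5
tool_pos: [0.4905, 0.4178, 0.0263]
orientation: [[-0.998, -0.07, -0.0], [-0.07, 0.998, -0.0], [0.0, -0.0, -1.0]]
ft_force: [0.1, -1.3, -0.3]
opening: 0.0331
grasp_force: 0.0
```

```bash
python3 - <<'E'
from h import *
f=grab('top','t1'); cv2.imwrite('pics/t1c.png',cv2.resize(f['color'][50:240,60:350],None,fx=2.75,fy=2.75,interpolation=cv2.INTER_CUBIC))
s=robot.sense(); print(s['tool_pos'],s['opening'],s['grasp_force'],s['qpos'])
E
```

```text
[0.49043517 0.41779617 0.02621054] 0.02949199485429649 0.0 [-0.85493106  0.53704816  0.06594728  1.79754131 -0.0466088   0.8086657
  0.87476372]
```

jog_arm:
  rows:
    - [0, [0, 0, 0], 0]
    - [0, [0, 0, 0], 0]
    - [0, [0, 0, 0], 0]
    - [0, [0, 0, 0], 0]
    - [0, [0, 0, 0], 0]
    - [0, [0, 0, 0], 0]

```text
t: 4.15
tool_pos: [0.4904, 0.4179, 0.0263]
orientation: [[-0.998, -0.07, -0.0], [-0.07, 0.998, -0.0], [0.0, -0.0, -1.0]]
ft_force: [-0.1, -0.3, 0.0]
opening: 0.0008
grasp_force: 0.0
```

jog_arm:
  rows:
    - [0, [0, 0, -0.2], 0]
    - [0, [0, 0, -0.4], 0]
    - [0, [0, 0, -0.6], 0]
    - [0, [0, 0, -0.6], 0]
    - [0, [0, 0, -0.4], 0]
    - [0, [0, 0, 0], 0]
    - [0, [0, 0, 0], 0]

```text
t: 4.85
tool_pos: [0.4904, 0.4178, 0.0923]
orientation: [[-0.998, -0.07, 0.0], [-0.07, 0.998, 0.0], [-0.0, 0.0, -1.0]]
ft_force: [0.4, -0.3, -0.7]
opening: 0.0005
grasp_force: 0.0
```

```bash
python3 - <<'E'
from h import *
g=load('t1');f=grab('top','t2'); h=grab('scene','t2s')
r=lambda a:cv2.resize(a,None,fx=2,fy=2,interpolation=cv2.INTER_CUBIC)
a=r(g['color'][90:240,100:230]);b=r(f['color'][90:240,100:230]);c=cv2.resize(h['color'][230:380,320:460],(280,300))
cv2.imwrite('pics/t2c.png',np.hstack([a,b,c]))
E
```

```text
(no output)
```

View pics/t2c.png

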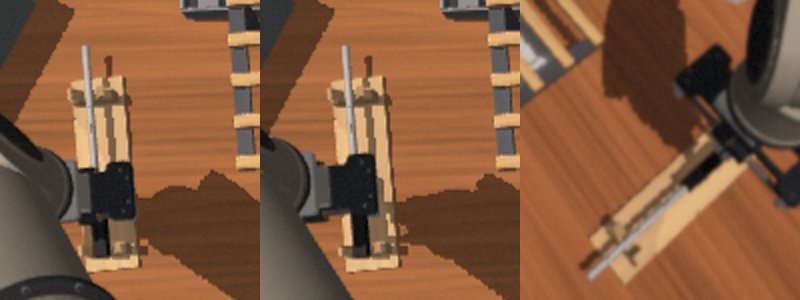

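```bash
python3 - <<'E'
from h import *
np.set_printoptions(precision=3,suppress=True)
s=robot.sense(); print(s['tool_pos'],s['opening'])
for t in('t2','t2s'):
    f=load(t); v,u=np.mgrid[0:400,0:640]; uv=np.c_[u.ravel(),v.ravel()]; P=pts(f,uv)
    near=(abs(P[:,0]-.49)<.15)&(abs(P[:,1]-.418)<.15)&(f['depth'].ravel()>0)
    for a,b in((.03,.07),(.07,.1),(.1,.13),(.13,.16),(.16,.2),(.2,.25)):
        m=near&(P[:,2]>a)&(P[:,2]<b)
        if m.sum(): print(t,a,b,m.sum(),P[m].min(0),P[m].max(0),np.median(P[m],0))
cv2.imwrite('pics/t2z.png',cv2.resize(load('t2s')['color'][200:330,340:500],None,fx=4,fy=4,interpolation=cv2.INTER_CUBIC))
E
```

```text
[0.49  0.417 0.091] 0.000496812866450486
t2 0.03 0.07 464 [0.426 0.386 0.03 ] [0.64  0.458 0.066] [0.468 0.421 0.05 ]
t2 0.2 0.25 135 [0.457 0.33  0.217] [0.526 0.415 0.25 ] [0.467 0.391 0.238]
t2s 0.03 0.07 397 [0.462 0.402 0.036] [0.64  0.457 0.065] [0.554 0.423 0.052]
t2s 0.1 0.13 7 [0.497 0.411 0.123] [0.499 0.425 0.129] [0.498 0.417 0.128]
t2s 0.13 0.16 35 [0.487 0.408 0.131] [0.5   0.43  0.159] [0.498 0.417 0.144]
t2s 0.16 0.2 2 [0.488 0.417 0.167] [0.497 0.418 0.185] [0.492 0.417 0.176]
t2s 0.2 0.25 407 [0.463 0.334 0.22 ] [0.53  0.506 0.25 ] [0.517 0.424 0.237]
```

View pics/t2z.png

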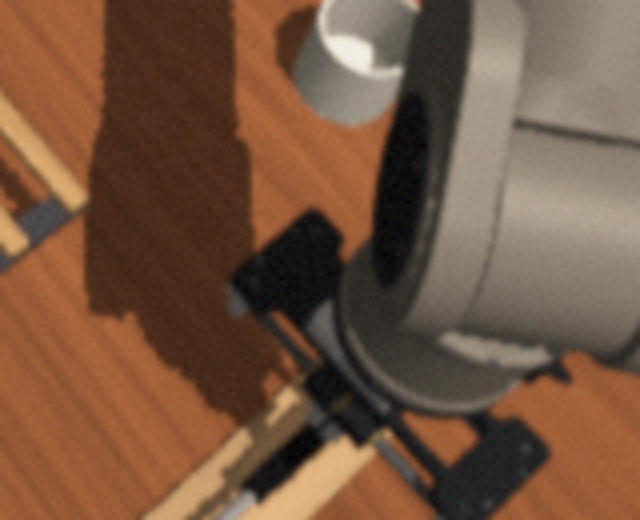

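```bash
python3 - <<'E'
from h import *
np.set_printoptions(precision=3,suppress=True)
f=load('t2s')
for v in range(294,310,2):
    uv=[(u,v) for u in range(414,434,2)]; P=pts(f,uv); print(v,' '.join(f"{p[0]:.2f},{p[1]:.2f},{p[2]:.3f}" for p in P))
# project TCP
R=np.array(f['rotation']);s=robot.sense()
for p in([.49,.4178,.0923],[.49,.4178,.1113],[.49,.4178,.13]):
    c=R.T@(np.array(p)-f['eye']); print(cv2.projectPoints(c.reshape(1,3),np.zeros(3),np.zeros(3),np.array(f['intrinsics']),np.array(f['dist_coeffs']))[0].ravel())
E
```

```text
294 0.45,0.38,0.011 0.52,0.40,0.240 0.52,0.40,0.244 0.52,0.40,0.244 0.52,0.41,0.245 0.51,0.41,0.240 0.51,0.41,0.259 0.51,0.41,0.266 0.54,0.42,0.338 0.54,0.42,0.345
296 0.45,0.38,0.008 0.52,0.40,0.230 0.52,0.40,0.240 0.52,0.41,0.244 0.52,0.41,0.242 0.51,0.41,0.242 0.51,0.41,0.245 0.51,0.42,0.256 0.51,0.42,0.266 0.54,0.43,0.337
298 0.45,0.39,0.008 0.45,0.39,0.003 0.52,0.41,0.229 0.52,0.41,0.240 0.52,0.41,0.243 0.52,0.41,0.241 0.51,0.42,0.243 0.49,0.42,0.185 0.51,0.42,0.260 0.51,0.43,0.266
300 0.46,0.39,0.010 0.45,0.40,0.007 0.45,0.40,0.007 0.52,0.41,0.233 0.52,0.42,0.240 0.52,0.42,0.242 0.51,0.42,0.238 0.51,0.42,0.244 0.51,0.43,0.241 0.51,0.43,0.261
302 0.46,0.40,0.011 0.46,0.40,0.008 0.50,0.41,0.146 0.50,0.41,0.158 0.52,0.42,0.234 0.52,0.42,0.234 0.52,0.42,0.243 0.52,0.43,0.242 0.51,0.43,0.242 0.51,0.43,0.242
304 0.46,0.40,0.009 0.46,0.40,0.011 0.50,0.41,0.135 0.50,0.42,0.144 0.46,0.42,0.054 0.52,0.42,0.235 0.52,0.43,0.242 0.52,0.43,0.239 0.52,0.43,0.244 0.51,0.43,0.246
306 0.47,0.40,0.009 0.82,0.45,1.057 0.50,0.42,0.123 0.47,0.42,0.056 0.50,0.42,0.148 0.52,0.43,0.225 0.52,0.43,0.235 0.52,0.43,0.242 0.52,0.43,0.243 0.51,0.44,0.244
308 0.49,0.41,0.054 0.48,0.41,0.055 0.48,0.42,0.055 0.50,0.42,0.125 0.50,0.43,0.139 0.82,0.45,1.057 0.52,0.43,0.229 0.52,0.44,0.237 0.52,0.44,0.241 0.52,0.44,0.244
[418.245 307.629]
[419.98  305.916]
[421.749 304.169]
```

jog_arm:
  rows:
    - [60, [0, 0, 0], 0]
    - [60, [0, 0, 0], 0]
    - [60, [0, 0, 0], 0]
    - [60, [0, 0, 0], 0]
    - [60, [0, 0, 0], 0]
    - [60, [0, 0, 0], 0]
    - [60, [0, 0, 0], 0]
    - [60, [0, 0, 0], 0]

```text
t: 5.75
tool_pos: [0.4905, 0.4178, 0.0923]
orientation: [[-0.998, -0.07, -0.0], [-0.07, 0.998, -0.0], [0.0, -0.0, -1.0]]
ft_force: [0.3, -0.1, 0.0]
opening: 0.0558
grasp_force: 0.0
```

```bash
python3 - <<'E'
from h import *
np.set_printoptions(precision=3,suppress=True)
print([a for a in dir(robot) if a[0]!='_'],robot.hold_point_z)
s=robot.sense();print(s['tool_pos'],s['opening'],s['t'])
f=grab('scene','t3s'); v,u=np.mgrid[250:340,360:500]; uv=np.c_[u.ravel(),v.ravel()]; P=pts(f,uv)
m=(abs(P[:,0]-.49)<.04)&(abs(P[:,1]-.418)<.09)&(P[:,2]>.065)&(P[:,2]<.17)
o=P[m]; o=o[np.argsort(o[:,2])]; print(o[:25])
E
```

```text
['IKError', 'grab_frame', 'hand_in', 'hold_point_z', 'sense'] 0.0188
[0.49  0.418 0.092] 0.055792311719571226 5.75
[[0.496 0.452 0.124]
 [0.496 0.449 0.125]
 [0.496 0.391 0.125]
 [0.501 0.388 0.126]
 [0.499 0.389 0.126]
 [0.495 0.448 0.127]
 [0.496 0.451 0.128]
 [0.501 0.383 0.128]
 [0.494 0.39  0.13 ]
 [0.496 0.454 0.13 ]
 [0.496 0.457 0.132]
 [0.494 0.447 0.133]
 [0.502 0.386 0.133]
 [0.496 0.449 0.134]
 [0.495 0.455 0.135]
 [0.501 0.381 0.135]
 [0.493 0.39  0.135]
 [0.501 0.388 0.136]
 [0.499 0.389 0.136]
 [0.5   0.383 0.137]
 [0.497 0.452 0.138]
 [0.502 0.385 0.138]
 [0.496 0.458 0.139]
 [0.491 0.39  0.14 ]
 [0.496 0.45  0.141]]
```

jog_arm:
  rows:
    - [60, [0, 0, 0.8], 0]
    - [60, [0, 0, 0.8], 0]
    - [60, [0, 0, 0.8], 0]
    - [60, [0, 0, 0.4], 0]
    - [60, [0, 0, 0.2], 0]
    - [60, [0, 0, 0.2], 0]
    - [60, [0, 0, 0], 0]

```text
t: 6.5
tool_pos: [0.4905, 0.4179, -0.0037]
orientation: [[-0.998, -0.07, 0.0], [-0.07, 0.998, 0.0], [-0.0, 0.0, -1.0]]
ft_force: [0.0, 0.5, 0.4]
opening: 0.0563
grasp_force: 0.0
```

jog_arm:
  rows:
    - [30, [0, 0, 0], 0]
    - [0, [0, 0, 0], 0]
    - [0, [0, 0, 0], 0]
    - [0, [0, 0, 0], 0]
    - [0, [0, 0, 0], 0]
    - [0, [0, 0, 0], 0]
    - [0, [0, 0, 0], 0]
    - [0, [0, 0, 0], 0]

```text
t: 7.3
tool_pos: [0.4905, 0.4178, -0.0036]
orientation: [[-0.998, -0.07, -0.0], [-0.07, 0.998, -0.0], [0.0, -0.0, -1.0]]
ft_force: [-0.8, -1.3, 3.7]
opening: 0.0172
grasp_force: 30.0
```

jog_arm:
  rows:
    - [0, [0, 0, -0.2], 0]
    - [0, [0, 0, -0.4], 0]
    - [0, [0, 0, -0.6], 0]
    - [0, [0, 0, -0.6], 0]
    - [0, [0, 0, -0.3], 0]
    - [0, [0, 0, 0], 0]

```text
t: 7.9
tool_pos: [0.4911, 0.4185, 0.061]
orientation: [[-0.998, -0.07, 0.002], [-0.07, 0.998, 0.002], [-0.002, 0.002, -1.0]]
ft_force: [0.1, -0.6, -1.8]
opening: 0.0174
grasp_force: 30.0
```

jog_arm:
  rows:
    - [0, [0.1, -0.4, 0], 0]
    - [0, [0.12, -0.7, 0], 0]
    - [0, [0.12, -0.8, 0], 0]
    - [0, [0.12, -0.8, 0], 0]
    - [0, [0.12, -0.7, 0], 0]
    - [0, [0.1, -0.56, 0], 0]
    - [0, [0, 0, 0], -0.62]
    - [0, [0, 0, 0], 0]

```text
t: 8.7
tool_pos: [0.4781, 0.2968, 0.0589]
orientation: [[-0.994, -0.113, -0.001], [-0.113, 0.994, -0.0], [0.001, -0.0, -1.0]]
ft_force: [-0.5, 0.0, -2.0]
opening: 0.0174
grasp_force: 30.0
```

```bash
cat > bar.py <<'E'
from h import *
np.set_printoptions(precision=4,suppress=True)
import sys
s=robot.sense(); p=np.array(s['tool_pos']); R=np.array(s['orientation']); d=-R[:,0]
print('tcp',p,'yaw',np.degrees(np.arctan2(d[1],d[0])),'open',s['opening'],'ft',s['ft_force'])
f=grab('top',sys.argv[1]); v,u=np.mgrid[0:400,0:640]; P=pts(f,np.c_[u.ravel(),v.ravel()]); ok=f['depth'].ravel()>0
q=P-p-[0,0,.0486]; a=q@d; b=q@np.array([-d[1],d[0],0]); m=ok&(a>.06)&(a<.23)&(abs(b)<.02)&(abs(q[:,2])<.035)
m&=P[:,2]>.02
print('rod',m.sum()); 
for lo in np.arange(.06,.22,.04):
    k=m&(a>=lo)&(a<lo+.04)
    if k.sum(): print(f'{lo:.2f}',np.median(b[k]),np.median(P[k,2])-.005,P[k].mean(0)[:2])
E
python3 bar.py t4
```

```text
tcp [0.4781 0.2968 0.0589] yaw 6.491641913987471 open 0.017399510333047867 ft [-0.485   0.0325 -1.9826]
rod 245
0.06 0.00016988055507835933 0.10675679884021749 [0.5577 0.3063]
0.10 0.00017072993893094848 0.10633221466603826 [0.5972 0.3111]
0.14 0.000507276185313354 0.10549122824179269 [0.637  0.3159]
0.18 0.000950067415426217 0.10592424414840196 [0.6739 0.3205]
```

jog_arm:
  rows:
    - [0, [0, 0, 0.5], 0]
    - [0, [0, 0, 0.7], 0]
    - [0, [0, 0, 0.7], 0]
    - [0, [0, 0, 0.4], 0]
    - [0, [0, 0, 0.16], 0]
    - [0, [0, 0, 0], 0]

```text
t: 9.35
tool_pos: [0.4782, 0.2979, -0.0149]
orientation: [[-0.994, -0.113, -0.001], [-0.113, 0.994, -0.001], [0.001, -0.0, -1.0]]
ft_force: [0.5, 0.1, -1.7]
opening: 0.0178
grasp_force: 30.0
```

jog_arm:
  rows:
    - [0, [0.1, -0.4, 0], 0]
    - [0, [0.12, -0.7, 0], 0]
    - [0, [0.12, -0.7, 0], 0]
    - [0, [0.12, -0.7, 0], 0]
    - [0, [0.12, -0.6, 0], 0]
    - [0, [0.12, -0.4, 0], 0]
    - [0, [0, 0, 0], 0]
    - [0, [0, 0, 0], 0]

```text
t: 10.15
tool_pos: [0.4697, 0.1917, -0.0143]
orientation: [[-0.994, -0.113, 0.0], [-0.113, 0.994, 0.001], [-0.001, 0.0, -1.0]]
ft_force: [0.3, -0.1, -2.0]
opening: 0.0179
grasp_force: 30.0
```

```bash
python3 bar.py t5
```

```text
tcp [ 0.4697  0.1917 -0.0143] yaw 6.4895399116344485 open 0.01792444745513491 ft [ 0.2685 -0.0729 -1.9762]
rod 117
0.06 -0.0008823590487298857 0.03176533276457672 [0.5645 0.2017]
0.10 0.0004876062259277986 0.032672625389540196 [0.5801 0.2046]
0.14 0.0006016383573600225 0.03341522784421381 [0.6274 0.2095]
0.18 0.0002934359799672122 0.03356710508344197 [0.6743 0.2144]
```

jog_arm:
  rows:
    - [0, [0.03, -0.3, 0], 0]
    - [0, [0.03, -0.3, 0], 0]
    - [0, [0.02, -0.2, 0], 0]
    - [0, [0.01, -0.1, 0], 0]
    - [0, [0, 0, 0], 0]
    - [0, [0, 0, 0], 0]

```text
t: 10.8
tool_pos: [0.4698, 0.1642, -0.0145]
orientation: [[-0.994, -0.113, 0.0], [-0.113, 0.994, 0.0], [-0.0, 0.0, -1.0]]
ft_force: [-0.3, -0.5, -1.6]
opening: 0.0178
grasp_force: 30.0
```

```bash
cat >> bar.py <<'E'
# chassis-like pixels: grey/bright (unsaturated) points under the shelf, between y -.15 and .21, z<.118
hsv=cv2.cvtColor(f['color'],cv2.COLOR_BGR2HSV).reshape(-1,3)
m=ok&(P[:,0]>.55)&(P[:,0]<.72)&(P[:,1]>-.1)&(P[:,1]<.21)&(P[:,2]<.118)&(P[:,2]>-.01)&(hsv[:,1]<70)&(hsv[:,2]>60)&~((abs(b)<.012)&(abs(q[:,2])<.02))
if m.sum(): print('chassis',m.sum(),'5%',np.percentile(P[m],3,axis=0),'95%',np.percentile(P[m],97,axis=0))
cv2.imwrite('pics/'+sys.argv[1]+'c.png',cv2.resize(f['color'][55:185,170:410],None,fx=3,fy=3,interpolation=cv2.INTER_CUBIC))
E
python3 bar.py t6
```

```text
tcp [ 0.4698  0.1642 -0.0145] yaw 6.4895097735920615 open 0.01783878485127291 ft [-0.3001 -0.4617 -1.5744]
rod 209
0.10 -0.008080208153916905 0.043218509342979446 [0.5801 0.1685]
0.14 -0.002393727656132845 0.04442966676427174 [0.6275 0.1802]
0.18 -0.004851420048527759 0.04334715282638247 [0.6745 0.1824]
chassis 813 5% [0.5744 0.0942 0.0056] 95% [0.684  0.1747 0.0547]
```

jog_arm:
  rows:
    - [0, [0, 0, -0.27], 0]
    - [0, [0, -0.22, -0.3], 0]
    - [0, [0, -0.22, -0.3], 0]
    - [0, [0, -0.29, -0.23], 0]
    - [0, [0, -0.29, -0.23], 0]
    - [0, [0, 0, 0], 0]

```text
t: 11.45
tool_pos: [0.474, 0.1322, 0.0265]
orientation: [[-0.994, -0.111, 0.001], [-0.111, 0.994, 0.0], [-0.001, 0.0, -1.0]]
ft_force: [0.0, -0.1, -2.7]
opening: 0.0177
grasp_force: 30.0
```

```bash
python3 bar.py t7
```

```text
tcp [0.474  0.1322 0.0265] yaw 6.377069597193596 open 0.017656852370342882 ft [ 0.0019 -0.1286 -2.6702]
rod 219
0.10 -0.007527109907645137 0.07413743370953707 [0.6024 0.1384]
0.14 -0.0009803086187759593 0.07409107760066247 [0.6276 0.1493]
0.18 -0.004019633875602563 0.07356451755192872 [0.6735 0.1506]
chassis 767 5% [0.5782 0.0695 0.0098] 95% [0.6863 0.1627 0.0731]
```

View pics/t7c.png

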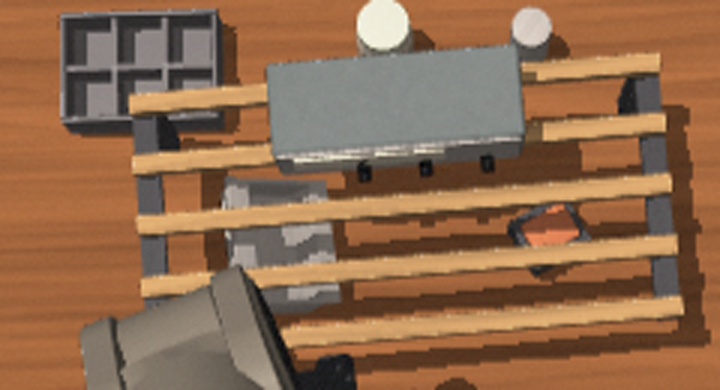

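jog_arm:
  rows:
    - [0, [0, -0.34, -0.15], 0]
    - [0, [0, -0.34, -0.15], 0]
    - [0, [0, -0.36, -0.07], 0]
    - [0, [0, -0.36, -0.04], 0]
    - [0, [0, -0.1, 0], 0]
    - [0, [0, 0, 0], 0]
    - [0, [0, 0, 0], 0]

```text
t: 12.2
tool_pos: [0.4783, 0.0892, 0.0376]
orientation: [[-0.994, -0.113, -0.0], [-0.113, 0.994, 0.0], [0.0, 0.0, -1.0]]
ft_force: [-0.3, -0.1, -1.2]
opening: 0.0175
grasp_force: 30.0
```

```bash
python3 bar.py t8; python3 - <<'E'
from h import *
f=grab('scene','t8s')
cv2.imwrite('pics/t8v.png',np.hstack([cv2.resize(cv2.imread('pics/t8c.png'),(460,250)),cv2.resize(f['color'][200:300,260:380],(300,250),interpolation=cv2.INTER_CUBIC)]))
E
```

```text
tcp [0.4783 0.0892 0.0376] yaw 6.49680292297754 open 0.01748276176623274 ft [-0.3483 -0.1437 -1.2072]
rod 326
0.10 0.0010991147608279826 0.0787497702156773 [0.6137 0.1049]
0.14 6.69881405556118e-05 0.07021847226777267 [0.6298 0.1071]
0.18 -0.0003387879902512766 0.07244336103733151 [0.6743 0.1112]
chassis 421 5% [ 0.5905 -0.0927  0.0073] 95% [0.6889 0.1302 0.0941]
```

View pics/t8v.png

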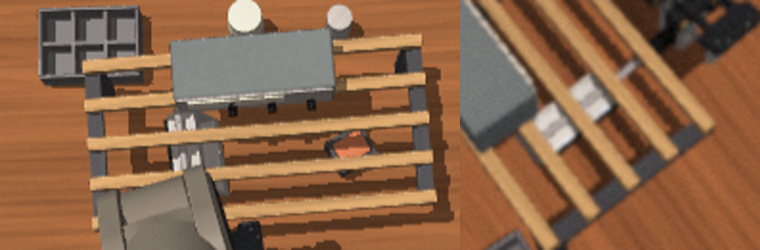

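```bash
cat > sec.py <<'E'
from h import *
import sys
def sec(tags,a0=.02,a1=.05,S=5):
    c=np.array([.628,.1403,0]);n=np.array([-.113,.9936,0]);ax=np.array([.9936,.113,0])
    L=[]
    for t in tags:
        f=load(t); v,u=np.mgrid[0:400,0:640]; P=pts(f,np.c_[u.ravel(),v.ravel()]); ok=f['depth'].ravel()>0
        q=P-c; m=ok&(q@ax>a0)&(q@ax<a1)&(q[:,2]<.118)&(q[:,2]>.012)&(abs(q@n+.06)<.13); L.append(np.c_[(q@n)[m]*1000,q[m,2]*1000])
    L=np.vstack(L); G={}
    for l,z in L: k=(int(round(l/S)),int(round(z/S))); G[k]=G.get(k,0)+1
    for j in range(120//S,0,-1): print(f'{j*S:4d} '+''.join('.' if (i,j) not in G else ('#' if G[i,j]>3 else '+') for i in range(-200//S,80//S)))
    print('lat from -200 to 80, step',S)
if __name__=='__main__': sec(sys.argv[1:],-.05,.055)
E
python3 sec.py t8 t8s
```

```text
120 .....................................................#+.
 115 .....................................................##.
 110 .....................................................#+.
 105 ........................................................
 100 ........................................................
  95 .............................##..##.....................
  90 .............................##..##.....................
  85 .............................#+..##+....................
  80 ............................#####+......................
  75 ............................########+...................
  70 ............................+..+######+.................
  65 ............................+.....+####.................
  60 ...........................++.......+#+.................
  55 ...........................++.........+.................
  50 ...........................++...........................
  45 ...........................+............................
  40 ...........................++...........................
  35 .........................++++...........................
  30 ...........................++...........................
  25 .........................++.+..+........................
  20 ........................###+++..........................
  15 ........................#####+..........................
  10 ........................++#.++..........................
   5 ........................................................
lat from -200 to 80, step 5
```

jog_arm:
  rows:
    - [0, [0, 0.3, -0.1], 0]
    - [0, [0, 0.5, 0], 0]
    - [0, [0, 0.5, 0], 0]
    - [0, [0, 0.4, 0], 0]
    - [0, [0, 0, 0], 0]

```text
t: 12.8
tool_pos: [0.4723, 0.1418, 0.0408]
orientation: [[-0.993, -0.116, 0.0], [-0.116, 0.993, 0.001], [-0.0, 0.001, -1.0]]
ft_force: [0.1, -0.8, -1.1]
opening: 0.0176
grasp_force: 30.0
```

jog_arm:
  rows:
    - [0, [0, 0, 0.4], 0]
    - [0, [0, 0, 0.5], 0]
    - [0, [0, 0, 0.5], 0]
    - [0, [0, 0, 0.3], 0]
    - [0, [0, 0, 0], 0]

```text
t: 13.3
tool_pos: [0.4717, 0.1387, -0.0117]
orientation: [[-0.994, -0.112, -0.002], [-0.112, 0.994, -0.001], [0.002, -0.001, -1.0]]
ft_force: [-0.2, -0.4, -1.7]
opening: 0.0178
grasp_force: 30.0
```

```bash
python3 bar.py t9; python3 -c "
from h import *
grab('scene','t9s')"; python3 sec.py t9 t9s
```

```text
tcp [ 0.4717  0.1387 -0.0117] yaw 6.454036908726983 open 0.0177983575272333 ft [-0.2254 -0.4003 -1.7472]
rod 76
0.14 0.0009043169930410335 0.036078156194974904 [0.6307 0.1578]
0.18 0.001258139439688816 0.034823510672941434 [0.6768 0.1633]
chassis 761 5% [0.5795 0.0569 0.0078] 95% [0.6881 0.1245 0.0913]
 120 .....................................................#+.
 115 .....................................................##.
 110 .....................................................+..
 105 .....................................................+..
 100 ........................................................
  95 .............................#+.........................
  90 .............................##.........................
  85 ............................+#+.........................
  80 ............................######......................
  75 ............................########+...................
  70 ............................+.+#######..................
  65 ............................+.....#####.................
  60 ....................................+##.................
  55 ...........................+............................
  50 ...........................++..............++...........
  45 ...........................+...............##...........
  40 ..........................+++.............+##...........
  35 .........................+.++.............+##+..........
  30 .........................++++....+......................
  25 .........................+++....+.......................
  20 ........................+##+++..........................
  15 ........................#####+..........................
  10 ........................+++++...........................
   5 ........................................................
lat from -200 to 80, step 5
```

jog_arm:
  rows:
    - [0, [0, -0.4, 0], 0]
    - [0, [0, -0.4, 0], 0]
    - [0, [0, -0.2, 0], 0]
    - [0, [0, -0.1, 0], 0]
    - [0, [0, -0.1, 0], 0]
    - [0, [0, 0, 0], 0]

```text
t: 14.0
tool_pos: [0.4767, 0.1036, -0.0102]
orientation: [[-0.994, -0.113, 0.0], [-0.113, 0.994, 0.0], [-0.0, -0.0, -1.0]]
ft_force: [-0.0, 0.4, -0.7]
opening: 0.0177
grasp_force: 30.0
```

jog_arm:
  rows:
    - [0, [0, 0, -0.15], 0]
    - [0, [0, 0, -0.15], 0]
    - [0, [0, -0.1, -0.14], 0]
    - [0, [0, -0.15, -0.14], 0]
    - [0, [0, -0.12, -0.13], 0]
    - [0, [0, -0.13, -0.13], 0]
    - [0, [0, 0, 0], 0]

```text
t: 14.7
tool_pos: [0.4787, 0.0883, 0.0154]
orientation: [[-0.994, -0.112, 0.001], [-0.112, 0.994, 0.0], [-0.001, -0.0, -1.0]]
ft_force: [1.0, 1.1, -2.7]
opening: 0.0178
grasp_force: 30.0
```

```bash
python3 bar.py t10; python3 -c "
from h import *
grab('scene','t10s')"; python3 sec.py t10 t10s
```

```text
tcp [0.4787 0.0883 0.0154] yaw 6.436545631658396 open 0.017812103358492735 ft [ 0.9942  1.0854 -2.7018]
rod 222
0.10 -0.007835680657202247 0.0780548647499385 [0.6133 0.0957]
0.14 -0.007466749209431037 0.07747639133735296 [0.6304 0.0983]
0.18 -0.007356297437747864 0.07801642852580137 [0.6743 0.1032]
chassis 413 5% [ 0.5838 -0.0928  0.038 ] 95% [0.6843 0.1049 0.0976]
 120 .................................................+...#+.
 115 .....................................................##.
 110 .....................................................#+.
 105 .....................................................+..
 100 ........................+...............................
  95 .......................##...............................
  90 .......................###++#+#+++......................
  85 ........................##########......................
  80 ........................##########......................
  75 .........................+..+....#+.....................
  70 .................................##.....................
  65 .................................##.....................
  60 ..................................#.....................
  55 ........................................................
  50 ........................................................
  45 ..........................+.............................
  40 ...........................++.+.........................
  35 ..............................+.+#+.....................
  30 ............................+...###.....................
  25 ..........................+......##.....................
  20 ............................++....#.....................
  15 ..........................+.....+++.....................
  10 ........................................................
   5 ........................................................
lat from -200 to 80, step 5
```

jog_arm:
  rows:
    - [0, [0, -0.19, -0.13], 0]
    - [0, [0, -0.19, -0.12], 0]
    - [0, [0, -0.2, -0.1], 0]
    - [0, [0, -0.22, -0.07], 0]
    - [0, [0, -0.22, -0.05], 0]
    - [0, [0, -0.22, -0.04], 0]
    - [0, [0, -0.1, 0], 0]
    - [0, [0, 0, 0], 0]

```text
t: 15.6
tool_pos: [0.483, 0.0485, 0.0302]
orientation: [[-0.994, -0.112, 0.0], [-0.112, 0.994, -0.0], [-0.0, -0.0, -1.0]]
ft_force: [-0.7, -0.0, -1.0]
opening: 0.0179
grasp_force: 30.0
```

```bash
python3 bar.py t11; python3 -c "
from h import *
grab('scene','t11s')"; python3 sec.py t11 t11s
```

```text
tcp [0.483  0.0485 0.0302] yaw 6.448761660451835 open 0.01789489580430128 ft [-0.747  -0.0158 -0.9919]
rod 97
0.10 -0.0001805078141148701 0.07695845632579645 [0.6172 0.062 ]
0.14 0.000504497564760221 0.07665245955272626 [0.6333 0.0639]
0.18 0.0010275858080075592 0.0766955663305714 [0.6752 0.0703]
chassis 612 5% [ 0.5905 -0.0366  0.0001] 95% [0.6966 0.0597 0.051 ]
 120 ....................................................+++.
 115 .....................................................##.
 110 .....................................................#..
 105 ........................................................
 100 ........................................................
  95 ........................................................
  90 .........................++.............................
  85 ........................+##.............................
  80 ........................###.............................
  75 ........................+++.............................
  70 ........................................................
  65 ........................................................
  60 ........................................................
  55 ........###++.....+###..................................
  50 ........########+#####..................................
  45 .......+###########++#+.................................
  40 ........+++########..+..................................
  35 ............++..+.......................................
  30 ........................................................
  25 ........................................................
  20 ........................................................
  15 .......................+................................
  10 ........................................................
   5 ........................................................
lat from -200 to 80, step 5
```

jog_arm:
  rows:
    - [0, [0, 0.5, 0], 0]
    - [0, [0, 1, 0], 0]
    - [0, [0, 1, 0], 0]
    - [0, [0, 1, 0], 0]
    - [0, [0, 1, 0], 0]
    - [0, [0, 1, 0], 0]
    - [0, [0, 1, 0], 0]
    - [0, [0, 0.9, 0], 0]

```text
t: 16.5
tool_pos: [0.4572, 0.2715, 0.0301]
orientation: [[-0.993, -0.114, -0.0], [-0.114, 0.993, 0.0], [0.0, 0.0, -1.0]]
ft_force: [0.0, -0.2, -1.2]
opening: 0.0177
grasp_force: 30.0
```

jog_arm:
  rows:
    - [0, [0, 0, -0.5], 0]
    - [0, [0, 0, -0.6], 0.61]
    - [0, [0, 0, 0], 0]
    - [0, [0, 0, 0], 0]

```text
t: 16.9
tool_pos: [0.4577, 0.2698, 0.063]
orientation: [[-0.997, -0.072, 0.0], [-0.072, 0.997, 0.0], [-0.0, 0.0, -1.0]]
ft_force: [-0.7, -1.1, -1.5]
opening: 0.0181
grasp_force: 30.0
```

jog_arm:
  rows:
    - [0, [-0.24, 0.8, 0], 0.02]
    - [0, [-0.24, 0.9, 0], 0]
    - [0, [-0.24, 0.9, 0], 0]
    - [0, [-0.24, 0.9, 0], 0]
    - [0, [-0.24, 0.8, 0], 0]
    - [0, [-0.24, 0.54, 0], 0]
    - [0, [0, 0, 0], 0]
    - [0, [0, 0, 0], 0]

```text
t: 17.7
tool_pos: [0.4903, 0.4167, 0.0618]
orientation: [[-0.998, -0.07, -0.001], [-0.07, 0.998, -0.001], [0.001, -0.001, -1.0]]
ft_force: [0.5, 1.1, -0.8]
opening: 0.0179
grasp_force: 30.0
```

```bash
python3 bar.py t12
```

```text
tcp [0.4903 0.4167 0.0618] yaw 4.009468757033187 open 0.01794149562508403 ft [ 0.5386  1.1356 -0.7529]
rod 252
0.06 -0.00036539778541588137 0.10917132341468594 [0.5695 0.4226]
0.10 0.00027940864929847385 0.10891707363189862 [0.6095 0.4256]
0.14 9.645115574397761e-05 0.1086526626463874 [0.6498 0.4287]
0.18 0.0005507128400855887 0.10791509251347842 [0.687  0.4316]
chassis 744 5% [ 0.5863 -0.0359  0.    ] 95% [0.6967 0.0595 0.0502]
```

jog_arm:
  rows:
    - [0, [0, 0.03, 0.5], 0]
    - [0, [0, 0, 0.6], 0]
    - [0, [0, 0, 0.5], 0]
    - [0, [0, 0, 0.3], 0]
    - [0, [0, 0, 0.15], 0]
    - [0, [0, 0, 0.1], 0]
    - [0, [0, 0, 0], 0]
    - [0, [0, 0, 0], 0]

```text
t: 18.55
tool_pos: [0.491, 0.4186, -0.0009]
orientation: [[-0.998, -0.069, 0.0], [-0.069, 0.998, 0.001], [-0.0, 0.0, -1.0]]
ft_force: [-0.7, -0.5, -1.5]
opening: 0.0176
grasp_force: 30.0
```

jog_arm:
  rows:
    - [0, [0, 0, 0.05], 0]
    - [0, [0, 0, 0.04], 0]
    - [0, [0, 0, 0], 0]
    - [5, [0, 0, 0], 0]
    - [30, [0, 0, 0], 0]
    - [60, [0, 0, 0], 0]
    - [60, [0, 0, 0], 0]
    - [60, [0, 0, 0], 0]

```text
t: 19.35
tool_pos: [0.4907, 0.4183, -0.0041]
orientation: [[-0.998, -0.069, -0.0], [-0.069, 0.998, -0.0], [0.0, -0.0, -1.0]]
ft_force: [-0.9, 0.1, 0.5]
opening: 0.0463
grasp_force: 0.0
```

jog_arm:
  rows:
    - [60, [0, 0, 0], 0]
    - [60, [0, 0, 0], 0]
    - [60, [0, 0, -0.3], 0]
    - [60, [0, 0, -0.6], 0]
    - [60, [0, 0, -1], 0]
    - [60, [0, 0, -1], 0]
    - [60, [0, 0, -1], 0]
    - [60, [0, 0, -1], 0]

```text
t: 20.15
tool_pos: [0.4907, 0.4183, 0.145]
orientation: [[-0.998, -0.069, 0.0], [-0.069, 0.998, 0.0], [-0.0, 0.0, -1.0]]
ft_force: [-0.3, -0.5, 0.5]
opening: 0.0565
grasp_force: 0.0
```

```bash
python3 - <<'E'
from h import *
np.set_printoptions(precision=4,suppress=True)
f=grab('top','t13');g=load('top0')
print(robot.sense()['tool_pos'],robot.sense()['opening'])
# rod/handle visible points in first and last picture
for k in(g,f):
    v,u=np.mgrid[100:225,130:175]; uv=np.c_[u.ravel(),v.ravel()]; P=pts(k,uv); c=k['color'][uv[:,1],uv[:,0]]; h=cv2.cvtColor(c[None],cv2.COLOR_BGR2HSV)[0]
    m=(P[:,2]>.04)&(P[:,2]<.065)&(h[:,1]<80)&(P[:,0]>.54); Q=P[m]; print('rod',m.sum(),np.polyfit(Q[:,0]-.6,Q[:,1],1),Q[:,0].max(),np.median(Q[:,2]))
    hsv=cv2.cvtColor(k['color'],cv2.COLOR_BGR2HSV); M=cv2.inRange(hsv[100:160,320:390],(3,120,120),(12,255,255)); y,x=np.nonzero(M); print('winding px',x.mean()+320,y.mean()+100,len(x))
cv2.imwrite('pics/end.png',cv2.resize(f['color'][50:240,120:410],None,fx=2.75,fy=2.75,interpolation=cv2.INTER_CUBIC))
E
```

```text
[0.4925 0.4198 0.1502] 0.05620665673858509
rod 223 [0.0817 0.4265] 0.7042540060346272 0.048800214746308246
winding px 358.3872093023256 131.42209302325583 860
rod 183 [0.0741 0.4265] 0.704693103011166 0.049098149532000646
winding px 359.0710321864595 130.7591564927858 901
```

View pics/end.png

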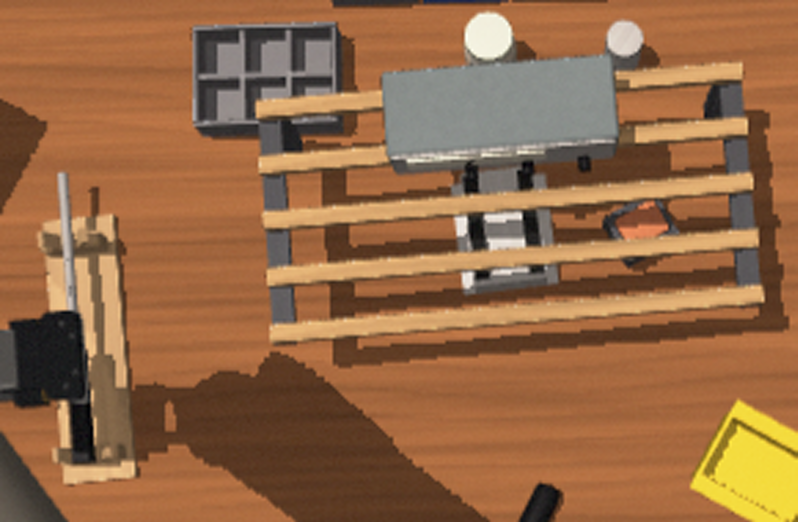

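The last picture shows the chassis upside down mid-shelf, black runners up at (470,225) and (533,225). The transformer hasn't moved from (640,225), and the bar is back in its notches with its tip at (63,174), as at the start.

```bash
python3 -c "
from cell import robot
print(robot.hand_in())"
```

```text
the job is handed in; nothing more can be done
None
```

The job is handed in, with no verdict returned: the final images show the chassis flat, runners up, near the shelf's middle, the bar back in its rest and the transformer unmoved, after about 20 s of the 69 s.

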